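Open the CD lid of a stored portable stereo to check for a forgotten disc

TASK

The portable CD radio on the bench is going back on the shelf, and its disc compartment has to be opened first to see whether a disc was left inside. Push its carrying handle all the way back until it lies behind the set, then gently press the front edge of the CD lid straight down once, at the ribbed patch, until it unlatches, take the finger away and let the lid swing up by itself; leave it standing fully open. Do not pick up or shift the radio, do not push or pull the lid once it has popped, and leave everything else where it is.

Things in the scene. Friction and masses are not known exactly. Their poses are not given: they have to be found in the camera images.
- cd_radio: portable CD radio, silver-grey box 220 mm deep (x), 300 wide (y), deck 135 mm above its feet; about 2.4 kg, loose on rubber feet. Origin: centre of its underside, on the board; -x points out of its front (two speaker grilles), turned to the robot to 26 degrees. On the deck: five fixed 3 mm keys before the lid, a 12 mm volume knob at the front -y corner, an aerial rod along the rear edge.
- cd_lid (a joint): angle of the CD lid, rad: 0 shut (flush with the deck), negative pressed in, hard stop at -0.043 (front edge 6 mm down), 1.35 fully open. A dark plate 152 (x) by 146 (y) by 6 mm with a round window, mid deck, hinged along its rear edge. Once freed a spring swings it up in about 1.5 s (front edge up to 0.2 m/s) and holds it open. If the handle still stands over it, it stops there at 0.6 to 1.1.
- lid_press (a point): on the lid's top, middle of its width, 13 mm behind its front edge, on three small ribs; lid shut: 59 mm in front of the radio's centre, 135 mm above its underside; moves with the lid. Push-push latch below: press about 3 mm below flush (3 N; 4 to 6 mm to be sure; thin plastic, never over 35 N) and let go. A shallower press leaves it latched; pressing an open lid down past flush latches it again.
- lid_hinge (a point): middle of the lid's hinge line (parallel to the radio's y), 80 mm behind the radio's centre and 131 mm above its underside.
- carry_handle (a joint): angle of the carrying handle, rad: 0 straight up, negative leaning to the radio's front, positive to its back, 1.5 folded right back against its stop, lying level behind the set. Starts at -0.35 to 0.08. A stiff hinge (about 1.2 N at the bar) holds it where it is left, but past about 1.0 it drops back to the stop by its own weight (0.2 kg).
- handle_bar (a point): middle of the handle's crossbar, on its centre line. The bar is parallel to the radio's y, 14 mm thick (17 mm rubber sleeve over the middle 130 mm), straight for 290 mm, and crosses over the lid; its two arms run down outside the radio's ends. It moves on a circle of 115 mm radius about the pivot.
- handle_pivot (a point): middle of the handle's hinge axis (parallel to the radio's y), 30 mm behind the radio's centre, 115 mm above its underside.
- cassette: cassette in its case, 109 x 70 x 16 mm, lying loose on the radio's deck beside the lid, at the +y end (clear of the lid by at least 2 mm). Origin: centre of its underside.
- screw_jar: glass jar with a steel cap, 64 mm across, 85 mm high, on the board, close to the +y end of the radio. Origin: centre of its underside.
- cleaner_can: aluminium spray can, 52 mm across, 155 mm high, on the board, close to the -y end of the radio. Origin: centre of its underside.
- pocket_radio: dark pocket radio lying on its back, 78 x 125 x 32 mm, on the bench to one side. Origin: centre of its underside.
- disc_case: disc jewel case, 124 x 142 x 10 mm, lying on the bench to one side. Origin: centre of its underside.
- tape_roll: roll of brown tape lying flat, 100 mm across, 24 mm high, on the bench to one side. Origin: centre of its underside.
- screwdriver: screwdriver, 150 mm long, lying on the bench to one side. Origin near its middle, underside.
- work_board: low fixed repair board on the bench with a dark rubber top, 280 mm (x) by 520 mm (y); the radio, the jar and the can stand on it. Its top is 12 to 52 mm above the bench, different each time. Origin: 60 mm below the middle of its top surface.

How it is judged:
On the way, in this order (a step that is already met when the one before it is completed fails the run):
1. the carrying handle is folded right back behind the set while the lid is still shut (value of joint carry_handle above 1.2 rad and value of joint cd_lid below 0.05 rad), for 0.2 s.
2. the front edge of the lid is pressed in, well below flush (more than about 2 mm), with the hand over the ribbed patch (value of joint cd_lid below -0.015 rad and value of joint carry_handle above 1.2 rad and horizontal distance between the grasp point and lid_press below 0.06 m).
3. the lid has popped and swung fully open (value of joint cd_lid above 1.2 rad), for 0.5 s.
At the end, for the whole second after the job is handed in: the CD lid stands open and at rest (above 1.2 rad of 1.35), the handle lies folded back (above 1.2 rad of 1.5), the radio stands level within 30 mm of where it was, and every other thing is within 30 mm of where it was (value of joint each of cd_lid, carry_handle above 1.2 rad and velocity of joint cd_lid between -0.05 and 0.05 rad/s and distance of each of cd_radio, cassette, screw_jar, cleaner_can, pocket_radio, disc_case, tape_roll, screwdriver from where it was at the start of the episode below 0.03 m and angle between cd_radio's own z axis and vertical below 0.05 rad and linear speed of cd_radio below 0.02 m/s); the robot touches nothing.
It fails at once if the radio is lifted (12 mm off its board), tipped (0.12 rad) or shifted more than 30 mm (z of cd_radio in the frame of work_board above 0.072 m or angle between cd_radio's own z axis and vertical above 0.12 rad or distance of cd_radio from where it was at the start of the episode above 0.03 m).
It fails at once if the lid is pressed with more than 35 N (contact force between the fingers and cd_lid above 35 N).
It fails at once if the popped lid is pushed back down (value of joint cd_lid between 0.08 and 1 rad and velocity of joint cd_lid below -0.3 rad/s).
It fails at once if the popped lid is pushed or pulled with more than 6 N (value of joint cd_lid above 0.1 rad and contact force between any of the fingers, the arm and cd_lid above 6 N).
It fails at once if a bystander is moved more than 30 mm (distance of any of cassette, screw_jar, cleaner_can, pocket_radio, disc_case, tape_roll, screwdriver from where it was at the start of the episode above 0.03 m).
It also fails if it takes over 48 s, if anything falls off the work surface, if the arm or the gripper's body presses on something with over 40 N, if the wrist force passes 120 N, or if a joint passes its speed limit or range.

ROBOT

A 6-joint arm with a two-finger parallel gripper is mounted at the origin on the work surface. World frame = base frame: x ahead of the robot, y to its left, z up, the work surface at z = 0. Lengths are in m, angles in rad, forces in N, time in s.
With the tool pointing down it reaches from about 0.2 to 0.875 m from the base axis. Payload 3.4 kg.
Tool frame: the origin (TCP) lies between the finger pads; the fingertips stand 25 mm ahead of it and the grasp point (between the pads) lies 6 mm ahead of it; z points along the fingers, y is the direction in which the jaws open and shut (so a half turn about z gives the same grasp; the last joint's range is limited). The gripper opens to 94 mm and grips with 3 to 60 N. Pads are 16 mm wide; open, the fingers measure 119 mm over their backs; the gripper's body (75 mm by 177 mm) begins 78 mm behind the grasp point.
Start: joints at [-1.232, 0.276, 1.505, -0, 1.361, -0.121], TCP at [0.255, -0.515, 0.23] pointing down, gripper open.
Joint ranges: [-2.89, 2.89], [-0.75, 2.08], [0.22, 2.7], [-1.18, 4.32], [0.11, 2.71], [-2.7, 2.7]. Speed limits (rad/s): [2.57, 2.57, 3.14, 3.14, 3.14, 3.14].

INTERFACE

Orientations are given as a rotation vector (axis times angle).
In Python, from plant import monitor, vision, arm gives the robot as it stands. The module is installed in compiled form; this text tells all that it offers.
- The arm moves only by the shell command python3 -m pendant 'ROWS' [OPENING] [FORCE]. ROWS is JSON, a list of rows, each an object with "travel": the shift along the tool's x, y, z in mm, a list of three; "turn": the turn about the tool's z in rad. In form: [{"travel": [x, y, z], "turn": turn}, ...]. A call has 1 to 5 rows; each row is the pose to reach, as a shift and turn from the pose measured when the call began, along the tool's axes at that moment; what a row does not reach only later rows make up. A row lasts 1/12 s, in which the tool goes at most 41.7 mm and 7.16 degrees, less where a joint would pass 70% of its speed; a pose out of reach is approached as far as the arm can. A call with a gripper value outside its range is refused whole. OPENING is the opening, from -1 (shut) to 1 (fully open), set as the call begins (- or left out, the last holds). The fingers move at their own pace and stop on an object; FORCE is the grip in N (left out, the last holds). Time passes only in rows, so rows that repeat a pose let the fingers close. It gives the time, the measured TCP pose, the force and the opening at its end, in the units of the state.
- monitor.observe(): the state, without advancing time (a new reading comes with each control period).
- vision.get_image(name): name is "scene" or "side" or "wrist"; returns the picture (420x560x3 uint8, blue, green, red); there is no depth.
- vision.camera_info(name): a dict with "fov_y" (degrees; the focal length in pixels is half the picture's height over the tangent of half this angle, whatever the lens; pixels are square), "cx", "cy" (the principal point, pixels), "k1" (the pictures are not rectified: a ray, as slopes to the right and down, at radius r is drawn at 1 + k1 r^2 times it, then the intrinsics apply), "view" (4x4, takes a point from world to camera coordinates); the wrist camera has in their place "hand_eye" (4x4, takes a point from camera to tool coordinates, whose origin is the TCP and whose axes are the flange's). Camera axes: x right, y down, z forward; pixel columns grow to the right and rows downward; lengths in m; the calibration is good to about 2 mm. A picture is of the moment at which its call begins: read the wrist's pose just before it. camera_info takes no time and is no camera call.
- arm.sign_off(): hands the job in, once; it reports no verdict.
The state is a dict: "clock": time; "joint_positions": joint angles; "joint_velocities": joint speeds; "tau": joint torques, N m; "eef_pos": TCP position; "tool_rot": TCP orientation; "contact_force": force on the tool from outside, world axes, zero at the start; "moment": the same for the moment, N m; "grip_width": finger opening in m.
Only numpy, scipy, OpenCV 4.12 (cv2) and the standard library are available. Lean on these libraries where they do the work, as an engineer would, in place of code of your own. Each camera call takes 0.05 s, during which the arm holds its last target.

## Working session

There is one attempt and no reset: what is moved stays moved. The work goes in short steps, Python scripts to look and compute and a shell command to move; the robot and the scene stay as the last step left them, time stands still between calls to the robot, and variables do not carry over. Pictures are saved under pics/ and viewed, and the job is handed in when it is done.

```bash
mkdir -p pics
python3 - <<'E'
from plant import monitor, vision, arm
import cv2
s=monitor.observe(); print(s)
for n in ("scene","side","wrist"):
    cv2.imwrite(f"pics/{n}0.png",vision.get_image(n)); print(n,vision.camera_info(n))
E
```

```text
{'clock': 0.0, 'joint_positions': array([-1.23196551e+00,  2.76569898e-01,  1.50610168e+00, -5.01301141e-05,
        1.36070065e+00, -1.21015008e-01]), 'joint_velocities': array([ 1.84523890e-03,  2.28310404e-04,  8.44690432e-05, -5.53818142e-04,
        1.57250403e-04, -3.15544334e-04]), 'tau': array([-8.85409531e-05, -4.04575074e+01, -2.37228066e+01,  7.03436905e-02,
        3.48585891e-02, -1.46347429e-04]), 'eef_pos': array([ 0.25498823, -0.51479074,  0.22963156]), 'tool_rot': array([-3.05719733e+00, -7.15590797e-01,  3.80162402e-04]), 'contact_force': array([-0.16111661, -0.39873227,  0.51722311]), 'moment': array([-0.01687052,  0.0552173 , -0.04949342]), 'grip_width': 0.09384664107540493}
scene {'fov_y': 53.466585924440665, 'cx': 278.953789985114, 'cy': 213.04728819239648, 'k1': -0.09441912456983126, 'view': array([[-1.47836408e-01,  9.89011739e-01,  4.20653621e-04,
         7.34866793e-02],
       [ 5.29088590e-01,  7.94469247e-02, -8.44839304e-01,
        -1.19128698e-01],
       [-8.35589409e-01, -1.24675445e-01, -5.35019975e-01,
         1.95834204e+00],
       [ 0.00000000
[... 203 characters left out ...]
23599, -0.12275863, -0.0199514 ,  0.49451807],
       [-0.07591066,  0.72485451, -0.68470688,  0.14798007],
       [ 0.09851554, -0.67787628, -0.72854542,  1.40341815],
       [ 0.        ,  0.        ,  0.        ,  1.        ]])}
wrist {'fov_y': 70.33138097256395, 'cx': 278.99669209787993, 'cy': 206.38603335343413, 'k1': -0.02478103054773358, 'hand_eye': array([[ 1.36265007e-04, -9.65179192e-01, -2.61589582e-01,
         7.53757847e-02],
       [ 9.99999932e-01,  2.20901148e-04, -2.94140892e-04,
         1.52150157e-03],
       [ 3.41684107e-04, -2.61589525e-01,  9.65179156e-01,
        -1.54761366e-01],
       [ 0.00000000e+00,  0.00000000e+00,  0.00000000e+00,
         1.00000000e+00]])}
```

View pics/scene0.png

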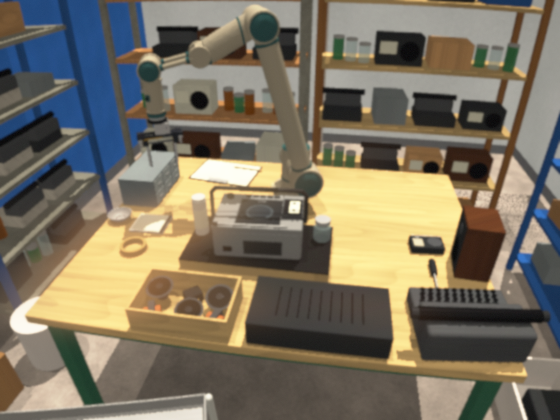

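View pics/side0.png

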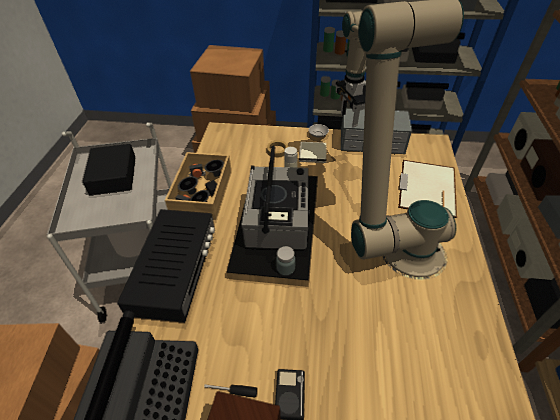

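View pics/wrist0.png

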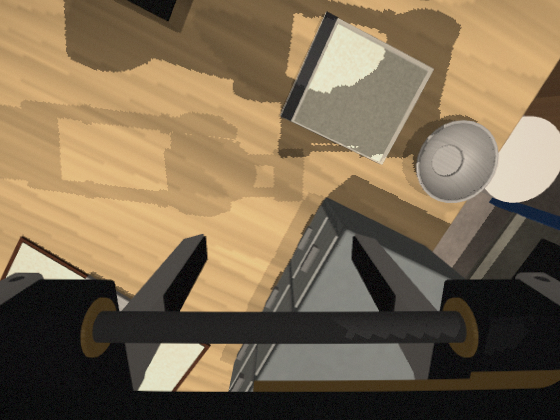

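The scene camera looks at the radio's rear: the radio spans roughly (215-305, 185-262), with the can at its left at (200,213) and the jar at its right at (322,230). The side camera sees the radio from the +y end at about (245-312, 165-245), with the jar at (286,262). I'll zoom in next.

Run:
```python
import cv2
a=cv2.imread("pics/scene0.png")[175:280,170:345]; cv2.imwrite("pics/scene0z.png",cv2.resize(a,None,fx=4.5,fy=4.5,interpolation=cv2.INTER_CUBIC))
a=cv2.imread("pics/side0.png")[135:285,220:330]; cv2.imwrite("pics/side0z.png",cv2.resize(a,None,fx=4,fy=4,interpolation=cv2.INTER_CUBIC))
```

```text
(no output)
```

View pics/scene0z.png

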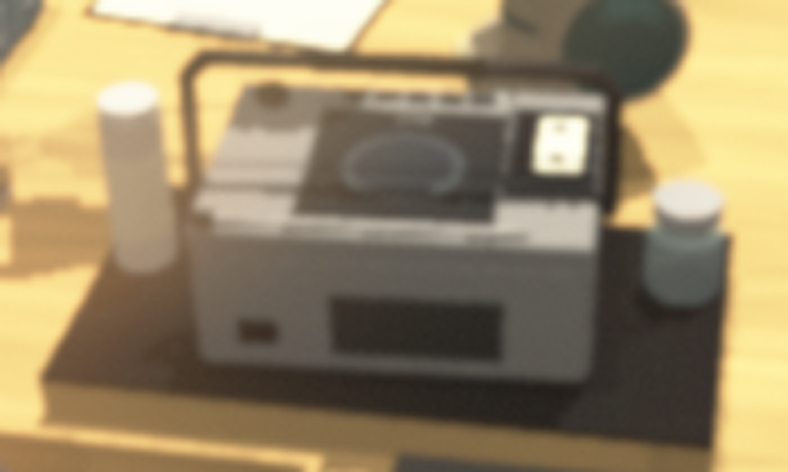

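View pics/side0z.png

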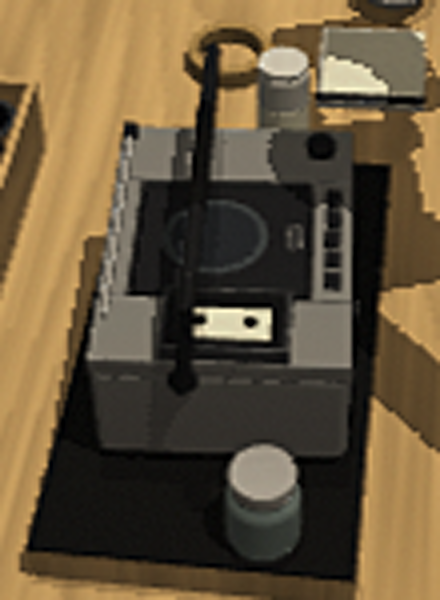

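```bash
cat > h.py <<'E'
import numpy as np, cv2
from plant import monitor, vision, arm
from scipy.spatial.transform import Rotation as R
from scipy.optimize import least_squares
def cam(n,st=None):
    c=vision.camera_info(n); f=210/np.tan(np.radians(c['fov_y']/2))
    K=np.array([[f,0,c['cx']],[0,f,c['cy']],[0,0,1]])
    if n=='wrist':
        T=np.eye(4);T[:3,:3]=R.from_rotvec(st['tool_rot']).as_matrix();T[:3,3]=st['eef_pos']
        V=np.linalg.inv(T@c['hand_eye'])
    else: V=c['view']
    return K,np.array([c['k1'],0,0,0.]),V
def proj(C,P):
    K,d,V=C; P=np.atleast_2d(P).astype(float); rv=cv2.Rodrigues(V[:3,:3])[0]
    return cv2.projectPoints(P.reshape(-1,1,3),rv,V[:3,3].copy(),K,d)[0].reshape(-1,2)
def ray(C,uv):
    K,d,V=C; n=cv2.undistortPoints(np.array(uv,float).reshape(-1,1,2),K,d).reshape(-1,2)
    D=np.c_[n,np.ones(len(n))]@V[:3,:3]; o=-V[:3,:3].T@V[:3,3]
    return o,D
def onz(C,uv,z):
    o,D=ray(C,uv); return o+D*((z-o[2])/D[:,2])[:,None]
def tri(C1,u1,C2,u2):
    o1,D1=ray(C1,u1);o2,D2=ray(C2,u2);out=[]
    for a,b in zip(D1,D2):
        A=np.c_[a,-b]; t=np.linalg.lstsq(A,o2-o1,rcond=None)[0]
        p,q=o1+a*t[0],o2+b*t[1]; out.append(np.r_[(p+q)/2,np.linalg.norm(p-q)])
    return np.array(out)
E
python3 - <<'E'
from h import *
np.set_printoptions(precision=4,suppress=True)
S,D=cam('scene'),cam('side')
zs=lambda l:[(170+x/4.5,175+y/4.5) for x,y in l]
zd=lambda l:[(220+x/4,135+y/4) for x,y in l]
# deck corners rear-y, rear+y, front+y, front-y
a=zs([(192,225),(598,250),(608,97),(245,90)]); b=zd([(130,128),(90,360),(352,367),(352,132)])
print(tri(S,a,D,b))
# lid corners rear-y rear+y front+y front-y 
a=zs([(293,213),(495,222),(505,122),(325,112)]); b=zd([(143,183),(130,295),(312,298),(308,183)])
print(tri(S,a,D,b))
# jar cap, can cap centres
print(tri(S,zs([(688,202),(127,98)]),D,zd([(263,475),(284,62)])))
# handle bar ends -y,+y
print(tri(S,zs([(205,62),(595,75)]),D,zd([(212,50),(183,370)])))
# board corners rear
print(tri(S,zs([(45,380),(713,440)]),D,zd([(88,240),(25,555)])))
E
```

```text
[[ 0.6157 -0.2043  0.1796  0.002 ]
 [ 0.6001  0.0918  0.1786  0.0054]
 [ 0.3846  0.0785  0.1811  0.005 ]
 [ 0.4051 -0.2217  0.1748  0.0067]]
[[ 0.5907 -0.1327  0.1787  0.0027]
 [ 0.579   0.0147  0.1801  0.0028]
 [ 0.4243 -0.0011  0.1744  0.0063]
 [ 0.4397 -0.1444  0.1786  0.0026]]
[[ 0.4493  0.152   0.126   0.0012]
 [ 0.4767 -0.2962  0.199   0.0004]]
[[ 0.535  -0.2102  0.2723  0.004 ]
 [ 0.5052  0.1034  0.242   0.0661]]
[[ 0.6697 -0.2818  0.0193  0.1028]
 [ 0.6459  0.1908  0.0447  0.0089]]
```

```bash
python3 -m pendant '[{"travel":[20,-16,-30],"turn":0.04},{"travel":[48,-38,-54],"turn":0.08},{"travel":[80,-62,-70],"turn":0.12},{"travel":[110,-86,-84],"turn":0.16},{"travel":[140,-110,-96],"turn":0.2}]' -1 20
python3 - <<'E'
from h import *
s=monitor.observe(); M=R.from_rotvec(s['tool_rot']).as_matrix()
print(s['clock'],s['eef_pos'],M[:,0],M.T@(np.array([.47,-.065,.40])-s['eef_pos'])*1000)
E
```

```text
clock: 0.57
eef_pos: [0.3319, -0.3534, 0.3267]
tool_rot: [-3.115, -0.402, -0.0]
contact_force: [0.7, -0.3, -0.5]
grip_width: 0.0644
0.5667 [ 0.33192822 -0.35342105  0.32672271] [9.67223881e-01 2.53924920e-01 3.13991076e-04] [ 206.80662723 -243.96557769  -73.01983946]
```

```bash
python3 -m pendant '[{"travel":[23,-27,-20],"turn":0.04},{"travel":[47,-54,-36],"turn":0.08},{"travel":[71,-82,-52],"turn":0.12},{"travel":[96,-112,-64],"turn":0.16},{"travel":[120,-142,-73],"turn":0.2}]'
python3 - <<'E'
from h import *
s=monitor.observe(); M=R.from_rotvec(s['tool_rot']).as_matrix()
print(s['clock'],s['eef_pos'],M[:,0],M.T@(np.array([.47,-.065,.40])-s['eef_pos'])*1000)
E
```

```text
clock: 0.98
eef_pos: [0.4125, -0.184, 0.4011]
tool_rot: [3.14, 0.085, 0.003]
contact_force: [0.6, -0.5, -0.4]
grip_width: 0.0307
0.9833 [ 0.41253204 -0.18402558  0.40108284] [0.99852234 0.0543176  0.00165282] [  63.84644028 -115.72842806    1.17962406]
```

```bash
python3 -m pendant '[{"travel":[18,-33,0],"turn":0},{"travel":[36,-66,0],"turn":0},{"travel":[54,-98,0],"turn":0},{"travel":[60,-116,0],"turn":0},{"travel":[60,-116,0],"turn":0}]'
python3 - <<'E'
from h import *
s=monitor.observe(); print(s['clock'],s['eef_pos'],s['tool_rot'],s['grip_width'])
cv2.imwrite("pics/wrist1.png",vision.get_image("wrist")); np.savez("w1.npz",eef_pos=s['eef_pos'],tool_rot=s['tool_rot'])
a=vision.get_image("side"); cv2.imwrite("pics/side1.png",a)
E
```

```text
clock: 1.4
eef_pos: [0.4668, -0.0614, 0.4008]
tool_rot: [-3.138, -0.094, -0.002]
contact_force: [-1.1, 0.2, -0.4]
grip_width: 0.0006
1.4 [ 0.46682238 -0.06141414  0.40083168] [-3.13805183e+00 -9.39012388e-02 -2.33149564e-03] 0.0006012342320267806
```

View pics/wrist1.png

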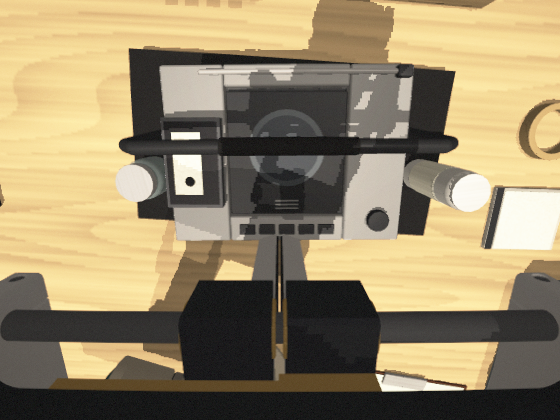

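View pics/side1.png

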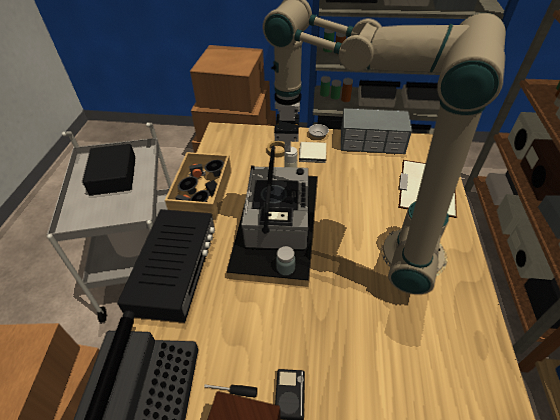

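The wrist view shows the whole deck. The lid runs from (222,88) to (345,215), with the ribs at about (287,205) and the keys in front of it at (287,229). The handle bar crosses at row 145, from (122,145) to (457,143). The jar is at (138,181) and the can at (465,190).

Run:
```python
from h import *
np.set_printoptions(precision=4,suppress=True)
w=np.load("w1.npz"); W=cam('wrist',w)
im=cv2.imread("pics/wrist1.png")[40:250,110:500]; cv2.imwrite("pics/w1z.png",cv2.resize(im,None,fx=2,fy=2,interpolation=cv2.INTER_CUBIC))
p=onz(W,[(160,67),(412,67),(397,239),(176,239)],.178); print(p, p.mean(0))
p=onz(W,[(222,88),(350,90),(345,213),(230,215),(287,205)],.178); print(p, p[:4].mean(0))
p=onz(W,[(130,145),(287,145),(448,143)],.273); print(p)
```

```text
[[ 0.602   0.0859  0.178 ]
 [ 0.6198 -0.2099  0.178 ]
 [ 0.4049 -0.2266  0.178 ]
 [ 0.3867  0.0728  0.178 ]] [ 0.5033 -0.0694  0.178 ]
[[ 0.5826  0.0125  0.178 ]
 [ 0.5895 -0.1399  0.178 ]
 [ 0.4372 -0.1516  0.178 ]
 [ 0.4252  0.      0.178 ]
 [ 0.4434 -0.0744  0.178 ]] [ 0.5086 -0.0698  0.178 ]
[[ 0.5176  0.0804  0.273 ]
 [ 0.5261 -0.0666  0.273 ]
 [ 0.5374 -0.2169  0.273 ]]
```

View pics/w1z.png

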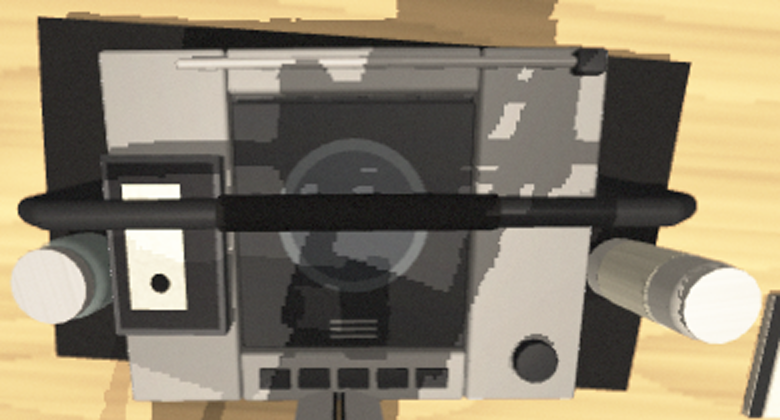

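```bash
python3 -m pendant '[{"travel":[0,4,40],"turn":0},{"travel":[0,8,80],"turn":0},{"travel":[0,8,115],"turn":0},{"travel":[0,8,122],"turn":0},{"travel":[0,8,122],"turn":0}]' -1; python3 -m pendant '[{"travel":[20,0,0],"turn":0},{"travel":[38,0,0],"turn":0},{"travel":[52,0,0],"turn":0},{"travel":[66,0,1],"turn":0},{"travel":[80,0,4],"turn":0}]'
```

```text
clock: 1.92
eef_pos: [0.4646, -0.0737, 0.2769]
tool_rot: [-3.14, -0.085, 0.008]
contact_force: [-0.4, -0.4, -0.2]
grip_width: 0.0006
clock: 2.33
eef_pos: [0.5465, -0.0707, 0.2758]
tool_rot: [3.139, 0.083, -0.0]
contact_force: [-2.0, -0.5, 1.2]
grip_width: 0.0007
```

```bash
python3 -m pendant '[{"travel":[16,0,6],"turn":0},{"travel":[30,0,13],"turn":0},{"travel":[43,0,22],"turn":0},{"travel":[55,0,32],"turn":0},{"travel":[66,0,42],"turn":0}]'
```

```text
clock: 2.75
eef_pos: [0.6131, -0.0675, 0.2327]
tool_rot: [3.139, 0.083, -0.002]
contact_force: [-3.8, -1.0, -2.3]
grip_width: 0.0003
```

```bash
python3 -m pendant '[{"travel":[8,0,2],"turn":0},{"travel":[16,0,2],"turn":0},{"travel":[19,0,2],"turn":0},{"travel":[19,0,2],"turn":0}]'
python3 - <<'E'
from h import *
s=monitor.observe(); print(s['clock'],s['eef_pos'])
a=vision.get_image("side")[135:285,220:330]; cv2.imwrite("pics/side2z.png",cv2.resize(a,None,fx=4,fy=4,interpolation=cv2.INTER_CUBIC))
E
```

```text
clock: 3.08
eef_pos: [0.6277, -0.0661, 0.2266]
tool_rot: [-3.14, -0.084, 0.025]
contact_force: [-7.0, -0.5, -5.0]
grip_width: 0.0004
3.0833 [ 0.62772514 -0.06613131  0.22664326]
```

View pics/side2z.png

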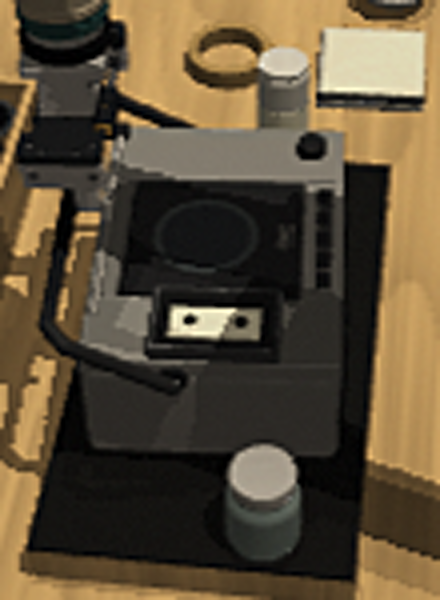

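The deck edges have moved about 10 px to the left in the zoom, which suggests the finger is pushing the radio, probably by catching the aerial rod. The handle appears to be past the drop point. I'll back off straight up.

```bash
python3 -m pendant '[{"travel":[-4,0,-4],"turn":0},{"travel":[-8,0,-20],"turn":0},{"travel":[-15,0,-50],"turn":0},{"travel":[-40,0,-80],"turn":0},{"travel":[-70,0,-110],"turn":0}]'
python3 - <<'E'
from h import *
s=monitor.observe(); print(s['clock'],s['eef_pos'])
np.savez("w3.npz",eef_pos=s['eef_pos'],tool_rot=s['tool_rot'])
cv2.imwrite("pics/wrist3.png",vision.get_image("wrist"))
a=vision.get_image("side")[135:285,220:330]; cv2.imwrite("pics/side3z.png",cv2.resize(a,None,fx=4,fy=4,interpolation=cv2.INTER_CUBIC))
E
```

```text
clock: 3.55
eef_pos: [0.5611, -0.0698, 0.3382]
tool_rot: [-3.14, -0.085, 0.022]
contact_force: [-0.7, -1.2, 0.5]
grip_width: 0.0005
3.55 [ 0.56108338 -0.0697753   0.33817918]
```

View pics/side3z.png

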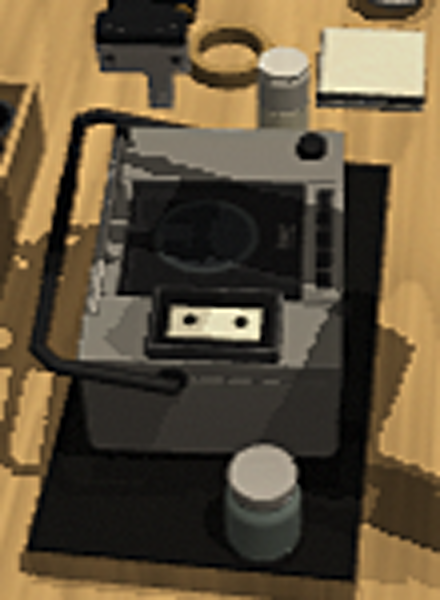

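View pics/wrist3.png

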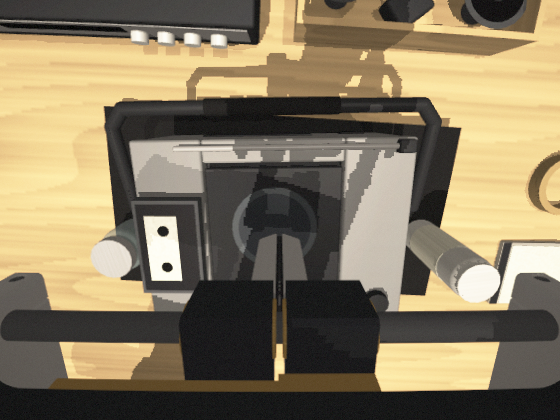

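Run:
```python
from h import *
np.set_printoptions(precision=4,suppress=True)
W=cam('wrist',np.load("w3.npz"));W1=cam('wrist',np.load("w1.npz"));D=cam('side')
print("rear deck corners",onz(W,[(130,140),(416,140)],.178), "knob before/after",onz(W1,[(377,218)],.185),onz(W,[(376,300)],.185))
print("lid rear corners",onz(W,[(205,164),(343,164)],.178))
zd=lambda l:[(220+x/4,135+y/4) for x,y in l]
print("side before/after deck",onz(D,zd([(352,367),(352,132),(312,298),(320,147)]),.178),onz(D,zd([(342,363),(344,133),(302,296),(311,147)]),.178))
for th in (1.0,1.1,1.2,1.3,1.4,1.5):
    x=.03+.115*np.sin(th);z=.158+.115*np.cos(th)
    for dx in (0.009,):
        c=np.array([.503+dx,-.069]);ex=np.array([np.cos(.06),np.sin(.06)]);ey=np.array([-ex[1],ex[0]])
        P=np.array([np.r_[c+ex*x+ey*y,z] for y in (-.1,0,.1)])
        print(th,proj(W,P).ravel(),(4*(proj(D,P)-[220,135])).ravel())
```

```text
rear deck corners [[ 0.6127  0.0863  0.178 ]
 [ 0.6287 -0.2097  0.178 ]] knob before/after [[ 0.4349 -0.1925  0.185 ]] [[ 0.4428 -0.1926  0.185 ]]
lid rear corners [[ 0.5918  0.0086  0.178 ]
 [ 0.5996 -0.1367  0.178 ]]
side before/after deck [[ 0.384   0.0727  0.178 ]
 [ 0.4042 -0.2229  0.178 ]
 [ 0.4233 -0.0017  0.178 ]
 [ 0.4327 -0.1982  0.178 ]] [[ 0.3924  0.0692  0.178 ]
 [ 0.4117 -0.2207  0.178 ]
 [ 0.432  -0.0032  0.178 ]
 [ 0.4411 -0.1974  0.178 ]]
1.0 [386.0686 121.2896 272.5028 121.7261 159.2858 122.7761] [ 87.9926 123.3567  73.6882 197.238   57.8394 278.967 ]
1.1 [382.8377 114.7565 272.6695 115.1736 162.8256 116.2133] [ 82.792  131.5173  68.3047 205.3914  52.2613 287.0697]
1.2 [379.5229 109.7704 272.8506 110.1727 166.4786 111.191 ] [ 78.7907 140.0481  64.1857 213.9162  48.0205 295.5437]
1.3 [376.1896 106.2734 273.0417 106.6646 170.171  107.6531] [ 76.011  148.8536  61.3527 222.7162  45.1375 304.2929]
1.4 [372.8929 104.1781 273.2388 104.5612 173.84   105.5136] [ 74.461  157.8381  59.8124 231.6957  43.617  313.2215]
1.5 [369.678  103.3777 273.4383 103.7548 177.4336 104.667 ] [ 74.1353 166.9072  59.5573 240.7599  43.4488 322.2352]
```

The radio shifted about 9 mm in +x (limit 30 mm). The handle is at about 1.35 rad and settling. I'll take one more look at the ribs from higher up before pressing.

```bash
python3 -m pendant '[{"travel":[-25,0,-25],"turn":0},{"travel":[-50,0,-50],"turn":0},{"travel":[-80,0,-62],"turn":0},{"travel":[-83,0,-62],"turn":0},{"travel":[-83,0,-62],"turn":0}]'
python3 - <<'E'
from h import *
s=monitor.observe(); print(s['clock'],s['eef_pos'],s['tool_rot'],s['contact_force'])
np.savez("w4.npz",eef_pos=s['eef_pos'],tool_rot=s['tool_rot'])
cv2.imwrite("pics/wrist4.png",vision.get_image("wrist"))
E
```

```text
clock: 4.07
eef_pos: [0.477, -0.0743, 0.4082]
tool_rot: [3.136, 0.082, 0.0]
contact_force: [1.1, 0.7, -0.3]
grip_width: 0.0004
4.0667 [ 0.47700559 -0.0742911   0.4081717 ] [3.13617319e+00 8.17105602e-02 3.18509909e-04] [ 1.11352173  0.7291914  -0.25192838]
```

View pics/wrist4.png

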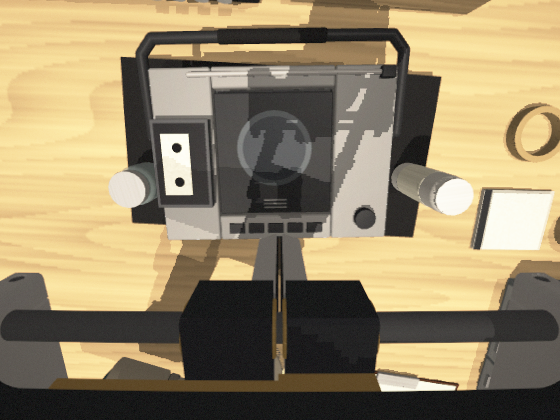

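The handle is folded back, with its bar at row 36. The ribs are at (275,203) and the lid is still flush.

Run:
```python
from h import *
np.set_printoptions(precision=4,suppress=True)
w=np.load("w4.npz");W=cam('wrist',w)
M=R.from_rotvec(w['tool_rot']).as_matrix()
p=onz(W,[(275,203)],.178)[0]; l=onz(W,[(215,92),(333,92),(329,213),(220,215)],.178); print(p,l,l.mean(0))
ex=np.array([np.cos(.06),np.sin(.06),0]); print("rib from lid centre",l.mean(0)-.063*ex)
t=np.array([.4525,-.0735,.178+.025+.015]); print(M.T@(t-w['eef_pos'])*1000, M[:,2])
```

```text
[ 0.4532 -0.0727  0.178 ] [[ 0.5888  0.007   0.178 ]
 [ 0.5963 -0.1364  0.178 ]
 [ 0.4431 -0.1461  0.178 ]
 [ 0.4328  0.0005  0.178 ]] [ 0.5152 -0.0688  0.178 ]
rib from lid centre [ 0.4524 -0.0725  0.178 ]
[-24.4482  -2.895  190.1587] [ 0.0003 -0.0043 -1.    ]
```

```bash
python3 -m pendant '[{"travel":[-8,-1,38],"turn":0},{"travel":[-17,-2,76],"turn":0},{"travel":[-26,-2,114],"turn":0},{"travel":[-26,-2,145],"turn":0},{"travel":[-26,-2,165],"turn":0}]'; python3 -m pendant '[{"travel":[0,0,6],"turn":0},{"travel":[0,0,8],"turn":0},{"travel":[0,0,8],"turn":0}]'
python3 - <<'E'
from h import *
s=monitor.observe(); print(s['clock'],s['eef_pos'],s['tool_rot'],s['contact_force'])
im=vision.get_image("side")[135:285,220:330];cv2.imwrite("pics/side5z.png",cv2.resize(im,None,fx=4,fy=4,interpolation=cv2.INTER_CUBIC))
E
```

```text
clock: 4.53
eef_pos: [0.4497, -0.0733, 0.2368]
tool_rot: [3.14, 0.082, -0.013]
contact_force: [0.1, 0.5, -0.2]
grip_width: 0.0004
clock: 4.78
eef_pos: [0.4503, -0.0733, 0.2279]
tool_rot: [3.14, 0.083, -0.016]
contact_force: [0.0, -0.5, -0.0]
grip_width: 0.0006
4.7833 [ 0.45033384 -0.07328967  0.22787806] [ 3.14045017  0.08284054 -0.01562339] [ 0.01558397 -0.5389834  -0.04163111]
```

View pics/side5z.png

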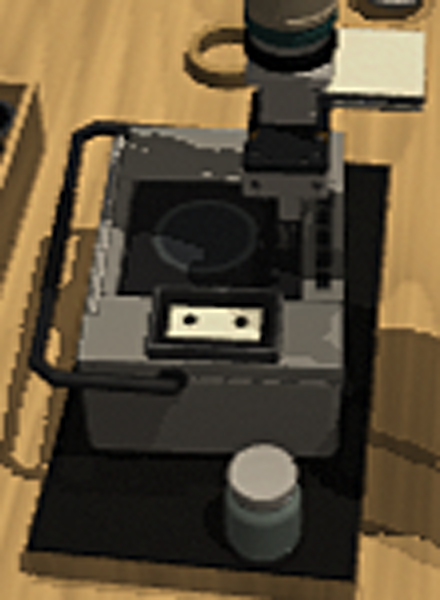

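```bash
python3 -m pendant '[{"travel":[0,0,10],"turn":0},{"travel":[0,0,18],"turn":0},{"travel":[0,0,20],"turn":0},{"travel":[0,0,20],"turn":0}]'; python3 -m pendant '[{"travel":[0,0,2],"turn":0},{"travel":[0,0,2],"turn":0}]'
```

```text
clock: 5.17
eef_pos: [0.4504, -0.0734, 0.2085]
tool_rot: [3.14, 0.083, -0.013]
contact_force: [0.1, -0.3, 0.1]
grip_width: 0.0005
clock: 5.33
eef_pos: [0.4503, -0.0734, 0.2064]
tool_rot: [3.14, 0.083, -0.014]
contact_force: [0.3, -0.1, 0.4]
grip_width: 0.0004
```

```bash
for i in 1; do python3 -m pendant '[{"travel":[0,0,2],"turn":0},{"travel":[0,0,2],"turn":0}]'; done; python3 -m pendant '[{"travel":[0,0,1.5],"turn":0},{"travel":[0,0,1.5],"turn":0}]'
```

```text
clock: 5.5
eef_pos: [0.4506, -0.0735, 0.2047]
tool_rot: [3.14, 0.083, -0.012]
contact_force: [1.5, -0.6, 1.5]
grip_width: 0.0004
clock: 5.67
eef_pos: [0.4505, -0.0735, 0.2033]
tool_rot: [3.14, 0.083, -0.012]
contact_force: [-0.5, -0.3, 2.2]
grip_width: 0.0009
```

```bash
python3 -m pendant '[{"travel":[0,0,1.5],"turn":0},{"travel":[0,0,1.5],"turn":0}]';  python3 -m pendant '[{"travel":[0,0,1.2],"turn":0},{"travel":[0,0,1.2],"turn":0}]'
```

```text
clock: 5.83
eef_pos: [0.4505, -0.0735, 0.2019]
tool_rot: [3.139, 0.083, -0.011]
contact_force: [0.8, -0.6, 3.0]
grip_width: 0.0006
clock: 6.0
eef_pos: [0.4505, -0.0736, 0.2006]
tool_rot: [3.139, 0.083, -0.011]
contact_force: [-1.0, 0.8, 3.6]
grip_width: 0.0008
```

```bash
python3 -m pendant '[{"travel":[0,0,0.8],"turn":0},{"travel":[0,0,0.8],"turn":0}]'
```

```text
clock: 6.17
eef_pos: [0.4505, -0.0735, 0.1998]
tool_rot: [3.139, 0.083, -0.011]
contact_force: [-1.6, 0.2, 3.9]
grip_width: 0.0005
```

```bash
python3 -m pendant '[{"travel":[-6,0,-40],"turn":0},{"travel":[-30,0,-72],"turn":0},{"travel":[-60,0,-98],"turn":0},{"travel":[-92,0,-122],"turn":0},{"travel":[-126,0,-142],"turn":0}]'; python3 -m pendant '[{"travel":[-30,0,-25],"turn":0},{"travel":[-50,0,-50],"turn":0},{"travel":[-60,0,-50],"turn":0},{"travel":[-60,0,-50],"turn":0},{"travel":[-60,0,-50],"turn":0}]';python3 - <<'E'
from h import *
im=vision.get_image("side")[135:285,220:330];cv2.imwrite("pics/side6z.png",cv2.resize(im,None,fx=4,fy=4,interpolation=cv2.INTER_CUBIC))
E
```

```text
clock: 6.58
eef_pos: [0.3252, -0.0801, 0.3439]
tool_rot: [3.139, 0.084, -0.009]
contact_force: [0.1, -1.2, -0.2]
grip_width: 0.0004
clock: 7.0
eef_pos: [0.2656, -0.0832, 0.3935]
tool_rot: [3.139, 0.083, -0.009]
contact_force: [-0.2, 0.7, -1.0]
grip_width: 0.0005
```

View pics/side6z.png

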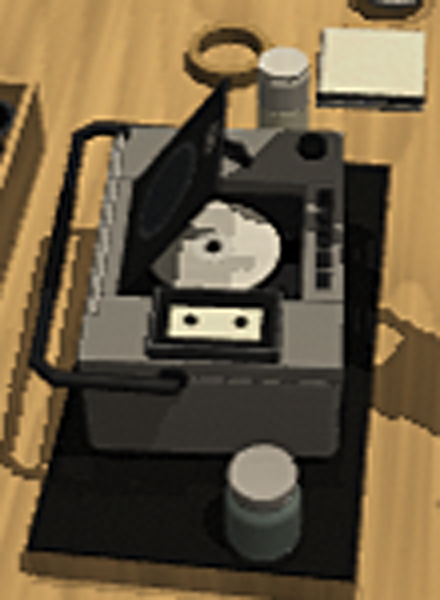

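The lid popped and is swinging up, and a disc is inside. I'll wait for it to finish opening.

```bash
for i in 1 2 3 4 5; do python3 -m pendant '[{"travel":[0,0,0],"turn":0},{"travel":[0,0,0],"turn":0},{"travel":[0,0,0],"turn":0},{"travel":[0,0,0],"turn":0},{"travel":[0,0,0],"turn":0}]' | head -1; done
python3 - <<'E'
from h import *
np.set_printoptions(precision=1,suppress=True)
im=vision.get_image("side")[135:285,220:330];cv2.imwrite("pics/side7z.png",cv2.resize(im,None,fx=4,fy=4,interpolation=cv2.INTER_CUBIC))
D=cam('side'); ex=np.array([np.cos(.06),np.sin(.06)]);ey=np.array([-ex[1],ex[0]]);c=np.array([.5117,-.0688])
for th in (1.0,1.2,1.35):
    P=[np.r_[c+ex*(.08-.152*np.cos(th)+0.004*np.sin(th)*0)+ey*y,.043+.131+.152*np.sin(th)] for y in (-.073,.073)]
    print(th,(4*(proj(D,P)-[220,135])).ravel())
print(monitor.observe()['contact_force'])
E
```

```text
clock: 7.47
clock: 7.88
clock: 8.3
clock: 8.72
clock: 9.13
1.0 [224.2  74.6 212.3 188.7]
1.2 [192.4  61.1 177.8 175. ]
1.35 [166.7  54.2 150.1 167.9]
[-0.9 -0.5 -0. ]
```

View pics/side7z.png

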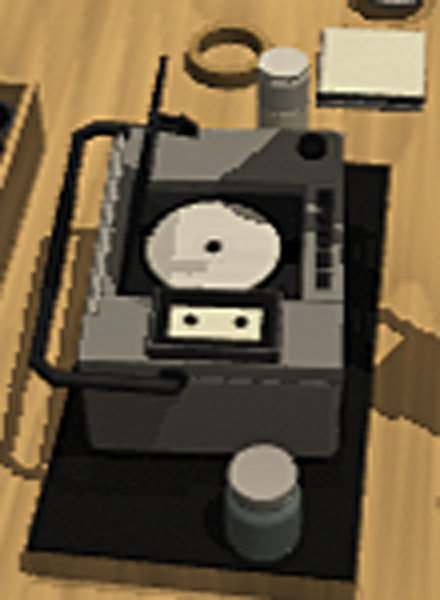

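The lid's front edge is at (164,56), which matches the prediction for 1.35 rad. The handle is folded back, and the other things are where they were.

```bash
python3 -c "
from plant import arm
print(arm.sign_off())"
```

```text
the job is handed in; nothing more can be done
None
```

I folded the handle back, then pressed the lid once at the ribs, and it swung open by itself. There is a disc inside. I handed the job in at about 9.2 s of the 48 s allowed.

- **Press:** it went about 5 mm deep, judging by the height at first contact, and the force peaked at about 4 N. I then took the finger up and away from the lid.
- **Lid:** the last side picture puts the front edge where 1.35 rad (fully open) predicts.
- **Handle:** it lies folded behind the set. I last measured it at about 1.3 to 1.4 rad while it was still dropping. Later pictures show it down, but I didn't measure it again.
- **Radio moved:** the end of the handle push shifted the radio about 9 mm backwards. The likely cause is the finger catching the aerial rod. I backed off and re-measured the ribs before pressing. The radio stands level in the pictures, and 9 mm is within the 30 mm limit.
- **Other things:** the cassette rode along with the radio, so it is also about 9 mm from its start. The jar, can, tape roll and disc case look unmoved in the last side picture. That crop did not include the pocket radio or the screwdriver, but the arm never went near them.
- **Robot:** it ended clear of everything, with the force reading near zero.

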